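# Ease a G-clamp onto the sprung hanger

## Task

Lift the G-clamp out of its wooden cradle and hang it by the V-notch under its top jaw on the arm of the sprung hanger. Ease its weight over slowly and let go only when the spring carries all of it, so that the hanger arm neither drops nor jumps when you release; never force the arm down. Leave the clamp hanging level and still, and do not disturb the things around it.

Things in the scene. Friction and masses are not known exactly. Their poses are not given: they have to be found in the camera images.
- clamp_grip (a point): Dark steel G-clamp, 136 mm high, upright in the cradle; keep it upright. Point in its top jaw, 8 mm under the top edge, above notch and centre of mass: grip here from above; fingers reaching over 22 mm below it would meet the hanger's arm. x: across the jaw (10 mm thick), y: along it to the open mouth, z up. Jaw 32 mm high, from 62 mm to -y (spine) to 56 mm to +y. Mass 0.3 to 0.96 kg, unknown.
- clamp_mouth (a point): Same clamp and axes: middle of the open mouth by which a bar enters, 42 mm to +y and 52 mm below clamp_grip. Mouth 41 mm high: above it the anvil (16 mm diameter), below it the screw's pad. The lower jaw, 20 mm thick, lies 78 to 98 mm below clamp_grip; the screw with a 50 mm crossbar along x hangs down to 128 mm below clamp_grip.
- clamp_saddle (a point): Same clamp and axes: the V-notch under the top jaw, 28 mm straight below clamp_grip. A 12 mm arm seated in the notch has its axis 3 to 4 mm below this point. Two sloping cheeks guide an arm into the notch from up to 8 mm either side along y. Hung anywhere else the clamp tips or slides off.
- hanger_seat (a point): Where the clamp is to hang (within 30 mm) on the hanger's level round steel arm, 12 mm thick; point on the arm's axis. -x: to the arm's free end (18 mm ball, 60 mm away), +x: to the upright sprung rod, 70 mm away, on a 26 mm tube and round foot; z up; nothing stands above the arm. The clamp's plane must be square to the arm (clamp x along the arm, mouth to either side).
- cradle_slot (a point): Wooden cradle (base 100 x 150 mm, 62 mm high) with two slotted blocks in which the clamp's lower jaw stands; point on the slot's floor. Cheeks reach 12 mm above it and the screw hangs 30 mm below it: lift the clamp straight up by 50 mm before moving it sideways.
- hanger (a joint): how far the hanger's arm is pressed down against its spring, m: 0 unloaded, end stop at 0.105. The spring takes 110 N per metre, so the clamp's weight lowers it by 27 to 86 mm. The arm is lightly damped and delicate: it must never move faster than 0.06 m/s up or down, nor carry more than 22 N.
- tin_center (a point): bystander: plain steel tin, 72 mm diameter, 95 mm high; its centre. Leave alone.
- offcut_center (a point): bystander: piece of square steel tube, 40 x 40 x 70 mm, standing; its centre. Leave alone.
- brush_grip (a point): bystander: wooden-handled brush, about 200 mm long, lying on the bench. Leave alone.
There are look-alikes about, which are no part of the job. Leave any white or yellow look-alike of the part that bears cradle_slot alone.

How it is judged (in metres and radians):
On the way, in this order (a step that is already met when the one before it is completed fails the run):
1. the clamp is lifted clear of its cradle (z of clamp_saddle in the frame of cradle_slot above 0.09 m and contact force between clamp and cradle below 0.05 N and contact force between clamp and the fingers above 1 N), for 0.2 s.
2. the clamp, still held, bears on the hanger's arm in its notch (contact force between clamp and hanger above 1 N and contact force between clamp and the fingers above 1 N and y of clamp_saddle in the frame of hanger_seat between -0.01 and 0.01 m), for 0.2 s.
At the end, for the whole second after the job is handed in: the clamp hangs free from the hanger's arm in its V-notch (notch within 7 mm of the arm's axis sideways, 12 mm above to 3 mm below it, within 35 mm of the seat along the arm), within 0.2 rad of upright, slower than 0.03 m/s and 0.3 rad/s (x of clamp_saddle in the frame of hanger_seat between -0.035 and 0.035 m and y of clamp_saddle in the frame of hanger_seat between -0.007 and 0.007 m and z of clamp_saddle in the frame of hanger_seat between -0.003 and 0.012 m and angle between clamp_saddle's own z axis and vertical below 0.2 rad and contact force between clamp and hanger above 2 N and linear speed of clamp below 0.03 m/s and angular speed of clamp below 0.3 rad/s); the robot touches nothing.
It fails at once if the hanger's arm dropped or sprang back faster than 0.06 m/s (velocity of joint hanger above 0.06 m/s or velocity of joint hanger below -0.06 m/s).
It fails at once if the hanger's arm was loaded with more than 22 N (contact force between hanger and clamp above 22 N or contact force between hanger and the arm above 22 N or contact force between hanger and the fingers above 22 N).
It fails at once if a bystander was moved more than 25 mm (distance of any of tin_center, offcut_center, brush_grip from where it was at the start of the episode above 0.025 m).
It also fails if it takes over 70 s, if anything falls off the work surface, if the arm or the gripper's body presses on something with over 40 N, if the wrist force passes 120 N, or if a joint passes its speed limit or range.

## Robot

A 6-joint arm with a two-finger parallel gripper is mounted at the origin on the work surface. World frame = base frame: x ahead of the robot, y to its left, z up, the work surface at z = 0. Lengths are in m, angles in degrees, forces in N, time in s.
With the tool pointing down it reaches from about 0.25 to 0.725 m from the base axis. Payload 9.7 kg.
Tool frame: the origin (TCP) lies at the very end of the fingers, on their centre line; the grasp point (between the pads) lies grasp_offset behind it (grasp_offset is the distance from the TCP to the grasp point, in m); z points along the fingers, y is the line along which they close (so a half turn about z gives the same grasp; the last joint's range is limited). The gripper opens to 85 mm and grips with 20 to 120 N. Pads are 22 mm wide; open, the fingers measure 114 mm over their backs; the gripper's body (76 mm by 85 mm) begins 54 mm behind the grasp point. The pads swing forward as they close: fully open they stand 13 mm farther back than shut.
Start: joints at [65.317, 4.979, 10.078, 95.1, 0, 90], TCP at [0.23, 0.5, 0.206] pointing down, gripper open.
Joint ranges: [-179.16, 179.16], [-48.56, 103.87], [-65.8, 70.77], [-126.05, 130.52], [-82.76, 87.17], [-180, 180]. Speed limits (degrees/s): [127.2, 127.2, 147.25, 180, 180, 180].

## Interface

Orientations are given as [roll, pitch, yaw] about the fixed x, y, z axes, in that order (R = Rz(yaw) Ry(pitch) Rx(roll)).
In Python, from workcell import get_obs, camera, calibration, job_done, recognise, cut_out, mark_of, grasp_offset gives the robot as it stands.
- The arm moves only by the tool servo_tool, never from a script. Its argument "moves" is a list of rows, each a list of 3 entries, a list of its own where there are three numbers: the turn, a rotation vector about the tool's x, y, z in degrees, then the shift along the tool's x, y, z in m, then the opening in per cent of the stroke, from 0 (shut) to 100 (fully open). In form: [[[ax, ay, az], [x, y, z], claw], ...]. A call has 1 to 12 rows; each row shifts and turns the commanded pose from where the row before left it, along the tool's axes as they then stand; what a row does not reach is not made up. A row lasts 1/10 s, in which the tool goes at most 50 mm and 8.59 degrees, less where a joint would pass 70% of its speed; a pose out of reach is approached as far as the arm can. A call is refused whole if a number of a shift passes 0.05 or a number of a turn 8.59, either way. A call with a gripper value outside its range is refused whole. The fingers move at their own pace and stop on an object; "force" is the grip in N (left out, the last holds). Time passes only in rows, so rows that do not move let the fingers close. It gives the time, the measured TCP pose, the force, the opening and the grip force at its end, in the units of the state.
- get_obs(): the state, without advancing time (a new reading comes with each control period).
- camera(name): name is "scene" or "top"; returns (picture, depth): 384x512x3 uint8, red, green, blue; 384x512 float32, m along the optical axis (not along the pixel's ray), 0 where there is no reading.
- calibration(name): a dict with "camera_matrix" (3x3 intrinsics, pixels), "R" (3x3) and "t" (3): a world point X has camera coordinates R X + t. Camera axes: x right, y down, z forward; pixel columns grow to the right and rows downward; lengths in m; the calibration is good to about 2 mm. A picture is of the moment at which its call begins. calibration takes no time and is no camera call.
- job_done(): hands the job in; it is judged then, once.
Trained networks look in the newest picture that a camera, given by its name, has taken for a name from the list of things; names that differ only in an ending like _2 or _b are one class to them, and where a whole thing is asked for, a point or a joint stands for the part that bears it (a point fixed in the world has none). Each returns a list of dicts, best first, with "score" (0 to 1); they miss things now and then, are a little off and sometimes report something else, mostly with a low value. They report only what shows in the picture. A call takes as long as a camera call. They do not tell look-alikes from the thing itself.
- recognise(name, camera): "xyz" ([x, y, z] in m, in the coordinates of the camera as it stood for that picture, good to about 4 mm: the middle of the surface that is visible of it).
- cut_out(name, camera): "mask" (384x512 bool, what is visible of it).
- mark_of(name, camera): "xyz" ([x, y, z] in m, in the coordinates of the camera as it stood for that picture, good to about 4 mm: a listed point, or the origin of a listed thing).
The state is a dict: "time": time; "q": joint angles; "qd": joint speeds; "joint_efforts": joint torques, N m; "ee_pos": TCP position; "tcp_rot": TCP orientation; "wrist_force": force on the tool from outside, world axes, zero at the start; "torque": the same for the moment, N m; "opening": finger opening in m; "grasp_force": force on a finger pad.
Only numpy, scipy, OpenCV 4.12 (cv2) and the standard library are available. Lean on these libraries where they do the work, as an engineer would, in place of code of your own. Each camera call takes 0.05 s, during which the arm holds its last target. There are 200 camera calls.

## Working session

There is one attempt and no reset: what is moved stays moved. The work goes in short steps, Python scripts to look and compute and a tool call to move; the robot and the scene stay as the last step left them, time stands still between calls to the robot, and variables do not carry over. Pictures are saved under pics/ and viewed, at most 10 in all, crops included, and the job is handed in when it is done.

Besides the shell and the picture viewer there is one more tool, called after "Request:" as name([rows], argument=value, ...), one row to a line, values as JSON. servo_tool: Moves the arm, as the interface text tells. Its arguments: {"type":"object","properties":{"moves":{"type":"array"},"force":{"type":"number"}},"required":["moves"]}

```bash
mkdir -p pics && cat > h.py <<'E'
import numpy as np, cv2
from workcell import *
def world(cam,p):
    c=calibration(cam); return np.array(c["R"]).T@(np.array(p)-np.array(c["t"]))
def pix(cam,X):
    c=calibration(cam); p=np.array(c["camera_matrix"])@(np.array(c["R"])@np.array(X)+np.array(c["t"])); return p[:2]/p[2]
def cloud(cam,d):
    c=calibration(cam);K=np.array(c["camera_matrix"]);v,u=np.mgrid[:384,:512]
    P=np.stack([(u-K[0,2])/K[0,0]*d,(v-K[1,2])/K[1,1]*d,d],-1)
    return (P-np.array(c["t"]))@np.array(c["R"])
E
python3 - <<'E'
from h import *
s=get_obs();print({k:np.round(v,3) for k,v in s.items()},grasp_offset)
ims=[]
for c in("scene","top"):
    im,d=camera(c);np.savez(f"{c}.npz",im=im,d=d);ims.append(im)
    for n in("clamp_grip","clamp_mouth","clamp_saddle","hanger_seat","cradle_slot","tin_center","offcut_center","brush_grip"):
        for r in mark_of(n,c)[:3]:
            X=world(c,r["xyz"]);print(c,n,round(r["score"],2),X.round(3),pix(c,X).round())
cv2.imwrite("pics/a.png",cv2.resize(ims[0],(800,600))[:,:,::-1]);cv2.imwrite("pics/b.png",cv2.resize(ims[1],(800,600))[:,:,::-1])
E
```

```text
{'time': np.float64(0.0), 'q': array([ 6.5317e+01,  5.0120e+00,  1.0033e+01,  9.5098e+01, -2.0000e-03,
        8.9998e+01]), 'qd': array([ 0.032, -0.025,  0.055, -0.071,  0.038, -0.043]), 'joint_efforts': array([-2.0000e-03, -5.2039e+01,  4.6481e+01,  1.6000e-02, -0.0000e+00,
       -0.0000e+00]), 'ee_pos': array([0.23 , 0.5  , 0.206]), 'tcp_rot': array([-1.79923e+02,  2.00000e-03,  1.55319e+02]), 'wrist_force': array([ 0.1  ,  0.264, -0.086]), 'torque': array([ 0.045, -0.044, -0.017]), 'grasp_force': np.float64(0.0), 'opening': np.float64(0.085)} 0.0187
scene clamp_grip 0.72 [ 0.529 -0.16   0.144] [224. 211.]
scene clamp_mouth 0.91 [ 0.522 -0.121  0.098] [234. 216.]
scene clamp_mouth 0.41 [ 0.721 -0.008  0.045] [328. 241.]
scene clamp_saddle 0.67 [ 0.528 -0.168  0.122] [222. 220.]
scene hanger_seat 0.66 [0.589 0.193 0.211] [329. 132.]
scene hanger_seat 0.56 [ 0.523 -0.164  0.146] [221. 210.]
scene cradle_slot 0.97 [ 0.577 -0.409  0.055] [158. 323.]
scene cradle_slot 0.91 [ 0.525 -0.158  0.052] [226. 238.]
scene cradle_slot 0.72 [ 0.341 -0.269  0.048] [142. 233.]
scene tin_center 0.89 [ 0.722 -0.008  0.045] [328. 241.]
scene offcut_center 0.8 [ 0.431 -0.021  0.034] [234. 201.]
scene brush_grip 0.97 [ 0.751 -0.288  0.01 ] [268. 341.]
top clamp_grip 0.92 [ 0.524 -0.165  0.148] [290. 204.]
top clamp_mouth 0.73 [ 0.536 -0.121  0.101] [273. 203.]
top clamp_saddle 0.69 [ 0.531 -0.167  0.116] [290. 203.]
top hanger_seat 0.78 [0.593 0.196 0.212] [151. 173.]
top hanger_seat 0.36 [ 0.528 -0.167  0.147] [291. 202.]
top cradle_slot 0.96 [ 0.576 -0.406  0.049] [370. 192.]
top cradle_slot 0.68 [ 0.528 -0.165  0.046] [288. 209.]
top cradle_slot 0.59 [ 0.344 -0.265  0.048] [324. 272.]
top tin_center 0.77 [ 0.726 -0.002  0.049] [233. 144.]
top offcut_center 0.49 [ 0.436 -0.02   0.036] [238. 240.]
top offcut_center 0.16 [ 0.756 -0.289  0.008] [326. 139.]
top brush_grip 0.68 [ 0.756 -0.29   0.008] [326. 139.]
```

View pics/a.png

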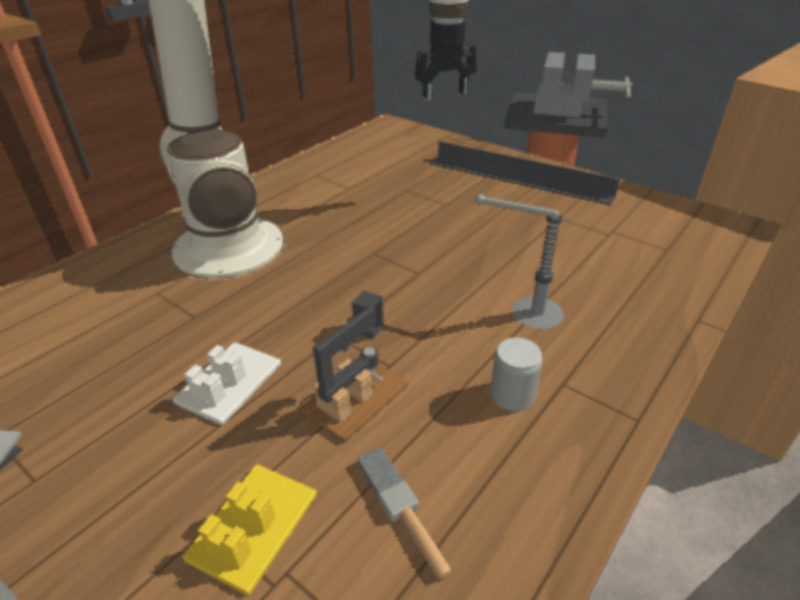

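View pics/b.png

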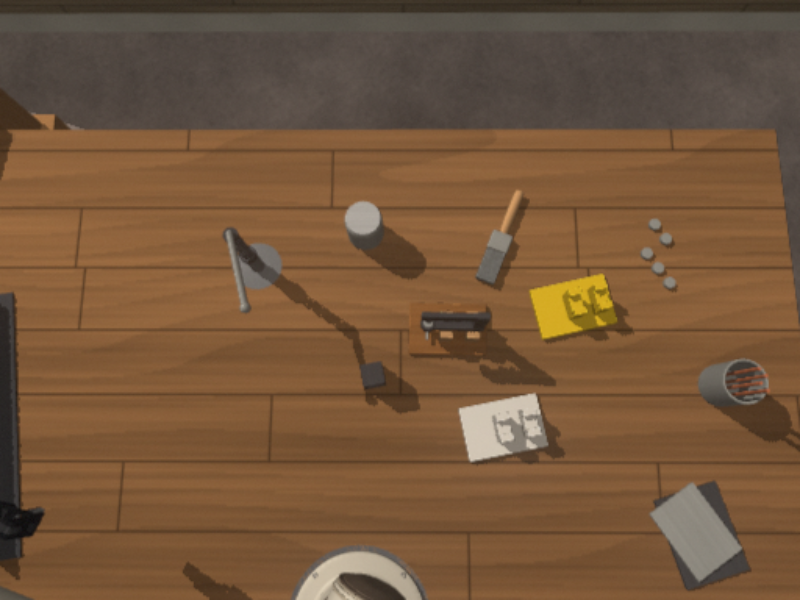

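The wanted clamp stands in the natural-wood cradle: scene (226,238), top (288,209). The cradle look-alikes are white at (142,233) and yellow at (158,323). The hanger seat is at scene (329,132), with the free end towards the robot. Next I measure the axes from depth and check one close crop.

```bash
python3 - <<'E'
from h import *
def fit(P,n):
    c=P.mean(0);w,v=np.linalg.eigh(np.cov((P-c).T));a=v[:,-1];t=(P-c)@a
    print(n,len(P),"c",c.round(4),"dir",a.round(3),"yaw",np.degrees(np.arctan2(a[1],a[0])).round(1),"ends",(c+a*t.min()).round(3),(c+a*t.max()).round(3),"z95",np.percentile(P[:,2],[5,50,95]).round(4),"widths",np.sqrt(w).round(4))
for c in("scene","top"):
    f=np.load(c+".npz");P=cloud(c,f["d"]);ok=f["d"]>0
    m=lambda lo,hi,p,r:P[ok&(P[...,2]>lo)&(P[...,2]<hi)&(np.hypot(P[...,0]-p[0],P[...,1]-p[1])<r)]
    fit(m(.148,.17,(.527,-.165),.09),c+" clamptop")
    fit(m(.128,.17,(.527,-.165),.09),c+" clampjaw")
    fit(m(.195,.24,(.59,.194),.055),c+" arm")
    fit(m(.195,.26,(.59,.194),.11),c+" arm long")
im=np.load("scene.npz")["im"][150:270,170:360]
im2=np.load("top.npz")["im"][130:240,130:330]
a=cv2.resize(im,(800,505));cv2.imwrite("pics/c.png",cv2.vconcat([cv2.resize(im,(475,300)),cv2.resize(im2,(475,261))])[:,:,::-1])
E
```

```text
scene clamptop 270 c [ 0.5302 -0.1758  0.1544] dir [0.02  1.    0.004] yaw 88.9 ends [ 0.529 -0.228  0.154] [ 0.532 -0.111  0.155] z95 [0.1492 0.1554 0.1577] widths [0.0022 0.0038 0.0351]
scene clampjaw 550 c [ 0.5314 -0.1755  0.1459] dir [ 0.024  1.    -0.001] yaw 88.6 ends [ 0.53  -0.228  0.146] [ 0.533 -0.11   0.146] z95 [0.1298 0.1475 0.1572] widths [0.0028 0.0096 0.0357]
scene arm 190 c [0.5917 0.1905 0.214 ] dir [-0.967 -0.254 -0.004] yaw -165.3 ends [0.644 0.204 0.214] [0.538 0.176 0.214] z95 [0.2081 0.2146 0.2182] widths [0.0023 0.0035 0.0319]
scene arm long 299 c [0.6024 0.1926 0.2126] dir [-0.968 -0.249  0.043] yaw -165.6 ends [0.669 0.21  0.21 ] [0.524 0.173 0.216] z95 [0.2037 0.2138 0.2184] widths [0.0029 0.0048 0.0459]
top clamptop 194 c [ 0.5296 -0.1694  0.1554] dir [-0.025 -1.     0.008] yaw -91.4 ends [ 0.531 -0.11   0.155] [ 0.528 -0.225  0.156] z95 [0.1506 0.1556 0.1587] widths [0.0022 0.0035 0.035 ]
top clampjaw 241 c [ 0.5287 -0.1685  0.1519] dir [-0.024 -0.999  0.026] yaw -91.4 ends [ 0.53 -0.11  0.15] [ 0.527 -0.225  0.153] z95 [0.1349 0.1551 0.1584] widths [0.003  0.0078 0.0351]
top arm 196 c [0.5899 0.1933 0.2158] dir [-0.967 -0.256  0.003] yaw -165.1 ends [0.643 0.207 0.216] [0.537 0.179 0.216] z95 [0.2115 0.216  0.2197] widths [0.0025 0.0035 0.0318]
top arm long 310 c [0.6002 0.1957 0.2142] dir [-0.966 -0.253  0.052] yaw -165.3 ends [0.672 0.214 0.21 ] [0.525 0.176 0.218] z95 [0.2039 0.2156 0.2198] widths [0.004  0.0048 0.0468]
```

View pics/c.png

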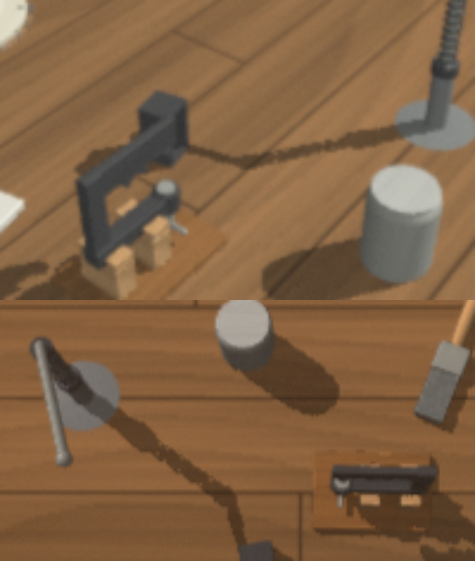

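Request:
servo_tool([
  [[0,0,8.34],[0,0,-0.01],100],
  [[0,0,8.34],[0,0,-0.01],100],
  [[0,0,8.34],[0,0,-0.01],100],
  [[0,0,8.34],[0,0,-0.01],100],
  [[0,0,8.34],[0,0,-0.01],100],
  [[0,0,8.34],[0,0,-0.01],100],
  [[0,0,8.34],[0,0,-0.01],100],
  [[0,0,8.34],[0,0,0],100],
  [[0,0,0],[0,0,0],100],
], force=60)

```text
time: 1.8
ee_pos: [0.2297, 0.4999, 0.2766]
tcp_rot: [180.0, -0.0, 88.5]
wrist_force: [-0.4, -0.4, 0.7]
opening: 0.0854
grasp_force: 0.0
```

Request:
servo_tool([
  [[0,0,0],[-0.03,0.014,0],100],
  [[0,0,0],[-0.03,0.014,0],100],
  [[0,0,0],[-0.03,0.014,0],100],
  [[0,0,0],[-0.03,0.014,0],100],
  [[0,0,0],[-0.03,0.014,0],100],
  [[0,0,0],[-0.03,0.014,0],100],
  [[0,0,0],[-0.03,0.014,0],100],
  [[0,0,0],[-0.03,0.014,0],100],
  [[0,0,0],[-0.03,0.014,0],100],
  [[0,0,0],[-0.03,0.014,0],100],
  [[0,0,0],[-0.03,0.014,0],100],
  [[0,0,0],[0,0,0],100],
])

```text
time: 3.0
ee_pos: [0.3764, 0.1634, 0.2763]
tcp_rot: [180.0, 0.0, 88.7]
wrist_force: [-0.7, 0.1, 0.6]
opening: 0.0855
grasp_force: 0.0
```

Request:
servo_tool([
  [[0,0,0],[-0.03,0.014,0],100],
  [[0,0,0],[-0.03,0.014,0],100],
  [[0,0,0],[-0.03,0.014,0],100],
  [[0,0,0],[-0.03,0.014,0],100],
  [[0,0,0],[-0.03,0.014,0],100],
  [[0,0,0],[-0.03,0.014,0],100],
  [[0,0,0],[-0.03,0.014,0],100],
  [[0,0,0],[-0.03,0.014,0],100],
  [[0,0,0],[-0.03,0.014,0],100],
  [[0,0,0],[-0.03,0.014,0],100],
  [[0,0,0],[0,0,0],100],
  [[0,0,0],[0,0,0],100],
])

```text
time: 4.2
ee_pos: [0.5082, -0.1372, 0.2757]
tcp_rot: [-179.9, -0.0, 88.7]
wrist_force: [0.8, 0.2, -0.3]
opening: 0.0855
grasp_force: 0.0
```

Request:
servo_tool([
  [[0,0,0],[-0.0095,0.0072,0],100],
  [[0,0,0],[-0.0095,0.0072,0],100],
  [[0,0,0],[-0.0095,0.0072,0],100],
  [[0,0,0],[0,0,0.02],100],
  [[0,0,0],[0,0,0.02],100],
  [[0,0,0],[0,0,0.02],100],
  [[0,0,0],[0,0,0.02],100],
  [[0,0,0],[0,0,0],100],
  [[0,0,0],[0,0,0],100],
])

```text
time: 5.1
ee_pos: [0.5292, -0.1664, 0.1968]
tcp_rot: [-180.0, -0.0, 88.6]
wrist_force: [0.6, -0.9, 0.3]
opening: 0.0856
grasp_force: 0.0
```

```bash
python3 - <<'E'
from h import *
s=get_obs();print(s["ee_pos"],s["tcp_rot"],s["wrist_force"],s["torque"])
im,d=camera("scene");im2,_=camera("top")
print(pix("scene",s["ee_pos"]),pix("top",s["ee_pos"]))
cv2.imwrite("pics/d.png",cv2.vconcat([cv2.resize(im[130:250,170:290],(480,300)[:1]*2),cv2.resize(im2[160:250,230:350],(480,120*0+100))])[:,:,::-1])
cv2.imwrite("pics/d.png",cv2.hconcat([cv2.resize(im[140:260,165:285],(400,400)),cv2.resize(im2[150:250,240:340],(400,400))])[:,:,::-1])
E
```

```text
[ 0.52919281 -0.16643557  0.1967793 ] [-1.79985558e+02 -4.51003302e-03  8.86115875e+01] [ 0.57255799 -0.86564656  0.3413473 ] [ 0.02198407 -0.02746585 -0.01266064]
[220.64948466 194.2829301 ] [292.19316645 198.59337781]
```

View pics/d.png

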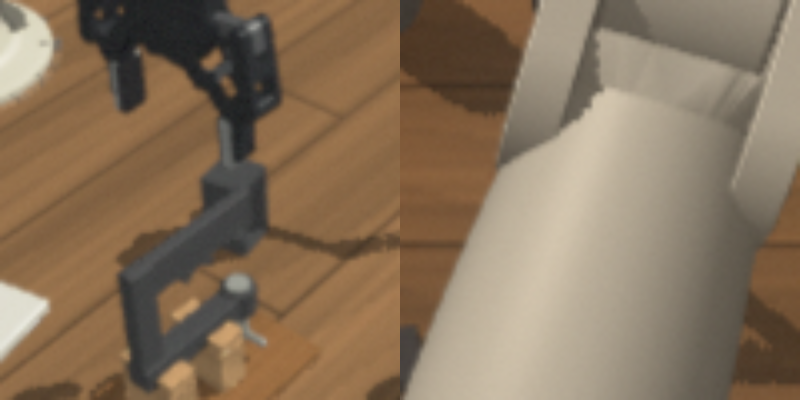

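The crop shows the fingers (125,85 and 235,140) open on both sides of the jaw, with the notch visible underneath at about (175,275). I descend, close and weigh.

Request:
servo_tool([
  [[0,0,0],[0,0,0.015],100],
  [[0,0,0],[0,0,0.015],100],
  [[0,0,0],[0,0,0.015],100],
  [[0,0,0],[0,0,0.01],100],
  [[0,0,0],[0,0,0.01],100],
  [[0,0,0],[0,0,0],100],
  [[0,0,0],[0,0,0],100],
  [[0,0,0],[0,0,0],40],
  [[0,0,0],[0,0,0],20],
  [[0,0,0],[0,0,0],10],
], force=60)

```text
time: 6.2
ee_pos: [0.5292, -0.1663, 0.1318]
tcp_rot: [180.0, 0.0, 88.6]
wrist_force: [-0.8, -0.5, -0.9]
opening: 0.0439
grasp_force: 0.0
```

Request:
servo_tool([
  [[0,0,0],[0,0,0],8],
  [[0,0,0],[0,0,0],6],
  [[0,0,0],[0,0,0],3],
  [[0,0,0],[0,0,0],0],
  [[0,0,0],[0,0,0],0],
  [[0,0,0],[0,0,0],0],
  [[0,0,0],[0,0,0],0],
  [[0,0,0],[0,0,0],0],
])

```text
time: 7.0
ee_pos: [0.529, -0.1663, 0.1313]
tcp_rot: [-180.0, -0.0, 88.6]
wrist_force: [0.4, -0.2, 0.4]
opening: -0.0003
grasp_force: 0.0
```

```bash
python3 - <<'E'
from h import *
im,d=camera("scene");im2,d2=camera("top")
for c,n in(("scene","clamp_grip"),("top","clamp_grip"),("scene","clamp_mouth"),("scene","clamp_saddle")):
    print(c,n,[(round(r["score"],2),world(c,r["xyz"]).round(3)) for r in mark_of(n,c)[:2]])
print(get_obs()["opening"],get_obs()["grasp_force"],get_obs()["wrist_force"])
cv2.imwrite("pics/e.png",cv2.hconcat([cv2.resize(im[140:260,165:285],(400,400)),cv2.resize(im2[150:250,240:340],(400,400))])[:,:,::-1])
E
```

```text
scene clamp_grip []
top clamp_grip []
scene clamp_mouth [(0.97, array([ 0.524, -0.124,  0.096]))]
scene clamp_saddle [(0.82, array([ 0.528, -0.165,  0.12 ]))]
-0.00041764546004805224 0.0 [0.45700539 1.0061605  0.7769068 ]
```

View pics/e.png

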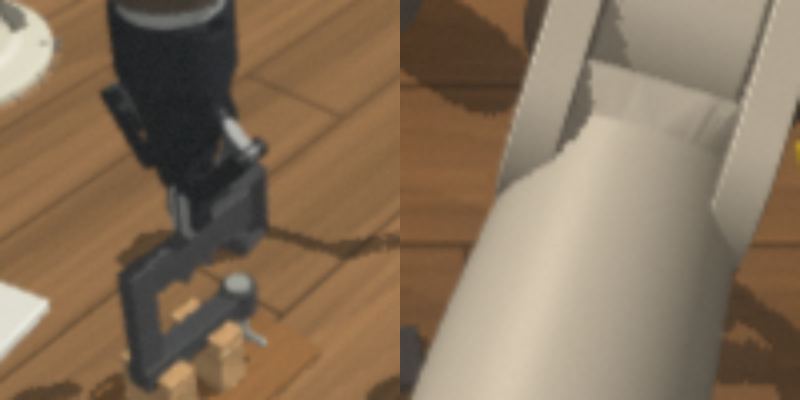

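```bash
python3 - <<'E'
from h import *
print(get_obs()["ee_pos"],pix("scene",get_obs()["ee_pos"]))
im,d=camera("scene");f=np.load("scene.npz");P=cloud("scene",d);P0=cloud("scene",f["d"])
new=(np.abs(d-f["d"])>.006)&(d>0)
Q=P[new&(np.hypot(P[...,0]-.53,P[...,1]+.166)<.07)&(P[...,2]<.23)]
for lo in np.arange(.12,.23,.01):
    q=Q[(Q[:,2]>=lo)&(Q[:,2]<lo+.01)]
    if len(q)>2: print(round(lo,3),len(q),q.min(0).round(3),q.max(0).round(3),np.median(q,0).round(3))
j=P[(~new)&(d>0)&(P[...,2]>.128)&(P[...,2]<.17)&(abs(P[...,0]-.53)<.03)&(abs(P[...,1]+.166)<.09)]
for y in np.arange(-.23,-.1,.012):
    q=j[abs(j[:,1]-y)<.006]
    if len(q):print(round(y,3),len(q),"x",np.percentile(q[:,0],[5,50,95]).round(4),"z",q[:,2].max().round(4))
cv2.imwrite("pics/f.png",cv2.resize(im[150:250,170:270],(600,600),interpolation=cv2.INTER_CUBIC)[:,:,::-1])
E
```

```text
[ 0.52907416 -0.16628357  0.13140441] [222.72383755 216.73830454]
0.15 3 [ 0.526 -0.21   0.154] [ 0.537 -0.17   0.159] [ 0.536 -0.175  0.158]
0.16 31 [ 0.518 -0.178  0.162] [ 0.543 -0.16   0.17 ] [ 0.536 -0.174  0.166]
0.17 46 [ 0.516 -0.178  0.17 ] [ 0.544 -0.159  0.18 ] [ 0.536 -0.173  0.175]
0.18 42 [ 0.515 -0.178  0.18 ] [ 0.544 -0.159  0.189] [ 0.536 -0.173  0.184]
0.19 29 [ 0.523 -0.18   0.19 ] [ 0.544 -0.172  0.2  ] [ 0.532 -0.176  0.194]
0.2 84 [ 0.496 -0.18   0.2  ] [ 0.562 -0.156  0.21 ] [ 0.536 -0.177  0.206]
0.21 93 [ 0.489 -0.18   0.21 ] [ 0.571 -0.155  0.22 ] [ 0.543 -0.177  0.214]
0.22 126 [ 0.482 -0.184  0.22 ] [ 0.578 -0.149  0.23 ] [ 0.542 -0.177  0.225]
-0.23 54 x [0.521  0.5292 0.5338] z 0.1573
-0.218 64 x [0.5244 0.5328 0.5346] z 0.158
-0.206 51 x [0.524  0.5318 0.5339] z 0.1575
-0.194 53 x [0.5255 0.5318 0.5334] z 0.1577
-0.182 55 x [0.5254 0.5323 0.5338] z 0.1604
-0.17 41 x [0.5314 0.5325 0.5343] z 0.1594
-0.158 28 x [0.5318 0.5328 0.5337] z 0.1535
-0.146 40 x [0.5303 0.5328 0.5341] z 0.1566
-0.134 46 x [0.5269 0.5333 0.5346] z 0.1584
-0.122 50 x [0.527  0.5336 0.5352] z 0.1576
-0.11 17 x [0.5283 0.5341 0.5347] z 0.1572
```

View pics/f.png

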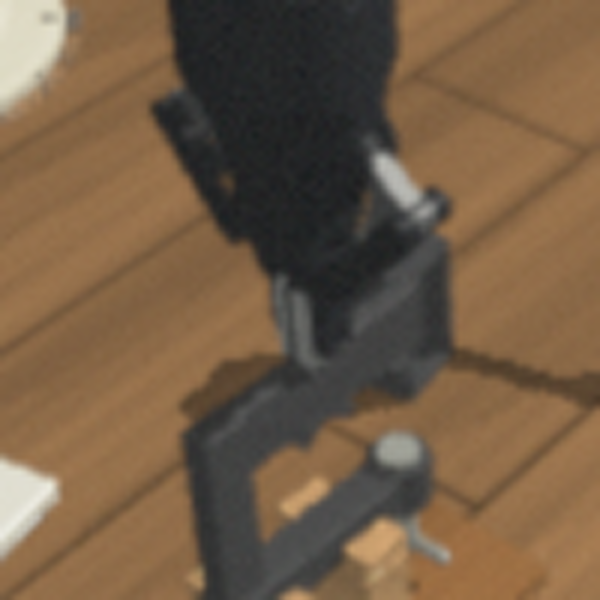

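The picture shows the shut fingers' ends at about (310,350), just above the jaw's top edge, not beside the jaw. So the real fingertips are about 29 mm higher than the reported TCP. I raise the arm and measure the tip offset against a clear background.

Request:
servo_tool([
  [[0,0,0],[0,0,-0.01],0],
  [[0,0,0],[0,0,-0.02],0],
  [[0,0,0],[0,0,-0.02],0],
  [[0,0,0],[0,0,-0.02],0],
  [[0,0,0],[0,0,0],0],
  [[0,0,0],[0,0,0],0],
])

```text
time: 7.95
ee_pos: [0.5293, -0.1664, 0.2018]
tcp_rot: [179.9, 0.0, 88.6]
wrist_force: [-0.8, -0.1, -1.6]
opening: -0.0004
grasp_force: 0.0
```

```bash
cat > tip.py <<'E'
from h import *
s=get_obs();e=s["ee_pos"];im,d=camera("scene");f=np.load("scene.npz");P=cloud("scene",d)
new=(np.abs(d-f["d"])>.006)&(d>0)
Q=P[new&(np.hypot(P[...,0]-e[0],P[...,1]-e[1])<.07)&(P[...,2]<e[2]+.11)&(P[...,2]>e[2]-.04)]
print(e,s["opening"],s["wrist_force"])
for lo in np.arange(-.04,.07,.005):
    q=Q[(Q[:,2]-e[2]>=lo)&(Q[:,2]-e[2]<lo+.005)]
    if len(q): print(round(lo,3),len(q),(q.min(0)-e).round(3),(q.max(0)-e).round(3))
cv2.imwrite("pics/g.png",cv2.resize(im[130:250,165:285],(600,600),interpolation=cv2.INTER_CUBIC)[:,:,::-1])
E
python3 tip.py
```

```text
[ 0.52933502 -0.16638995  0.20184523] -0.0003727369193465281 [-0.76171295 -0.06075493 -1.64164992]
0.025 9 [-0.001 -0.011  0.026] [0.007 0.003 0.03 ]
0.03 15 [-0.006 -0.011  0.03 ] [0.013 0.003 0.035]
0.035 28 [-0.012 -0.011  0.036] [0.015 0.006 0.04 ]
0.04 25 [-0.011 -0.011  0.04 ] [0.015 0.006 0.045]
0.045 27 [-0.01  -0.012  0.045] [0.015 0.007 0.05 ]
0.05 33 [-0.013 -0.012  0.05 ] [0.015 0.009 0.055]
0.055 21 [-0.014 -0.012  0.055] [ 0.015 -0.003  0.06 ]
0.06 18 [-0.009 -0.011  0.06 ] [ 0.014 -0.003  0.064]
0.065 18 [-0.024 -0.014  0.065] [0.015 0.011 0.07 ]
0.07 42 [-0.028 -0.015  0.07 ] [0.032 0.009 0.075]
```

View pics/g.png

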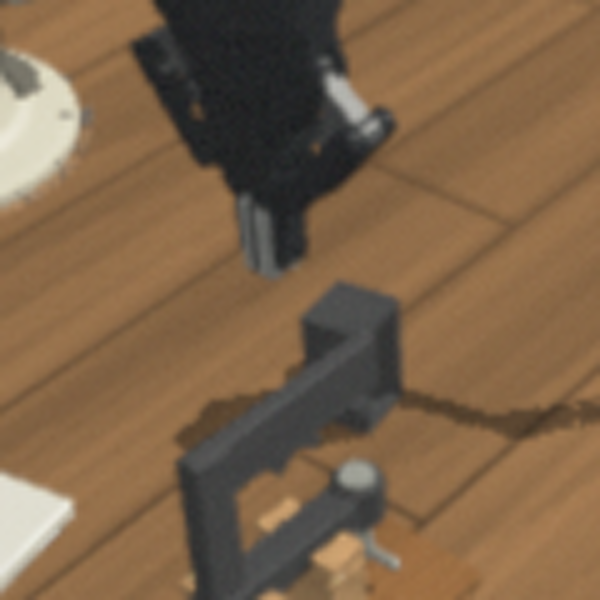

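The shut fingertips end at about (270,270), 27 mm above the reported TCP, with x and y correct. I grip with TCP z about 0.105, which puts the true tips 16 mm below clamp_grip.

Request:
servo_tool([
  [[0,0,0],[0,0,0],100],
  [[0,0,0],[0,0,0],100],
  [[0,0,0],[0,0,0],100],
  [[0,0,0],[0,0,0],100],
  [[0,0,0],[0,0,0],100],
  [[0,0,0],[0,0,0.015],100],
  [[0,0,0],[0,0,0.015],100],
  [[0,0,0],[0,0,0.015],100],
  [[0,0,0],[0,0,0.01],100],
  [[0,0,0],[0,0,0.01],100],
], force=60)

```text
time: 9.0
ee_pos: [0.529, -0.1663, 0.1359]
tcp_rot: [180.0, 0.0, 88.6]
wrist_force: [-0.3, 0.6, -0.3]
opening: 0.0856
grasp_force: 0.0
```

Request:
servo_tool([
  [[0,0,0],[0,0,0.01],100],
  [[0,0,0],[0,0,0.01],100],
  [[0,0,0],[0,0,0.007],100],
  [[0,0,0],[0,0,0.005],100],
  [[0,0,0],[0,0,0],100],
  [[0,0,0],[0,0,0],100],
])

```text
time: 9.6
ee_pos: [0.5292, -0.1663, 0.1047]
tcp_rot: [180.0, 0.0, 88.6]
wrist_force: [-0.1, -0.0, 0.1]
opening: 0.0854
grasp_force: 0.0
```

Request:
servo_tool([
  [[0,0,0],[0,0,0],40],
  [[0,0,0],[0,0,0],25],
  [[0,0,0],[0,0,0],18],
  [[0,0,0],[0,0,0],12],
  [[0,0,0],[0,0,0],8],
  [[0,0,0],[0,0,0],4],
  [[0,0,0],[0,0,0],0],
  [[0,0,0],[0,0,0],0],
  [[0,0,0],[0,0,0],0],
])

```text
time: 10.5
ee_pos: [0.529, -0.1663, 0.1045]
tcp_rot: [180.0, 0.0, 88.6]
wrist_force: [-1.7, 1.3, 3.3]
opening: 0.009
grasp_force: 59.3
```

Request:
servo_tool([
  [[0,0,0],[0,0,-0.004],0],
  [[0,0,0],[0,0,-0.006],0],
  [[0,0,0],[0,0,-0.01],0],
  [[0,0,0],[0,0,-0.015],0],
  [[0,0,0],[0,0,-0.015],0],
  [[0,0,0],[0,0,-0.015],0],
  [[0,0,0],[0,0,-0.015],0],
  [[0,0,0],[0,0,-0.015],0],
  [[0,0,0],[0,0,-0.015],0],
  [[0,0,0],[0,0,-0.01],0],
  [[0,0,0],[0,0,0],0],
  [[0,0,0],[0,0,0],0],
])

```text
time: 11.7
ee_pos: [0.5291, -0.1663, 0.2243]
tcp_rot: [180.0, 0.0, 88.6]
wrist_force: [-0.2, 0.2, -7.1]
opening: 0.009
grasp_force: 58.6
```

```bash
cat > look.py <<'E'
from h import *
import sys
s=get_obs();e=s["ee_pos"];W=[];T=[]
for i in range(3):
    im,d=camera("scene");o=get_obs();W.append(o["wrist_force"]);T.append(o["torque"])
im2,d2=camera("top")
print(e.round(4),s["tcp_rot"].round(2),s["opening"],s["grasp_force"],"W",np.mean(W,0).round(2),"T",np.mean(T,0).round(3))
for c in("scene","top"):
    for n in("clamp_grip","clamp_mouth","clamp_saddle","hanger_seat"):
        print(c,n,[(round(r["score"],2),world(c,r["xyz"]).round(3)) for r in mark_of(n,c)[:2]])
np.savez("now.npz",d=d,d2=d2,im=im,im2=im2)
if len(sys.argv)>1:
    u,v=pix("scene",e).astype(int);u=max(70,min(442,u));v=max(70,min(314,v))
    a=cv2.resize(im[v-70:v+70,u-70:u+70],(560,560),interpolation=cv2.INTER_CUBIC)
    cv2.imwrite(sys.argv[1],a[:,:,::-1])
E
python3 look.py pics/h.png; python3 - <<'E'
from h import *
f=np.load("now.npz");P=cloud("scene",f["d"]);P=P[f["d"]>0]
e=get_obs()["ee_pos"]
j=P[(abs(P[:,2]-e[2]-.043)<.022)&(abs(P[:,0]-e[0])<.02)&(abs(P[:,1]-e[1])<.09)]
for y in np.arange(-.23,-.1,.012):
    q=j[abs(j[:,1]-y)<.006]
    if len(q):print(round(y,3),len(q),"x",np.percentile(q[:,0],[5,50,95]).round(4),"z",q[:,2].min().round(4),q[:,2].max().round(4))
E
```

```text
[ 0.5291 -0.1663  0.2243] [180.    0.   88.6] 0.00897008810361943 58.580941557884216 W [ 0.11  0.02 -7.1 ] T [ 0.017  0.017 -0.018]
scene clamp_grip [(0.93, array([ 0.527, -0.162,  0.267]))]
scene clamp_mouth [(0.84, array([ 0.524, -0.125,  0.214])), (0.65, array([ 0.53 , -0.168,  0.239]))]
scene clamp_saddle [(0.74, array([ 0.528, -0.167,  0.239])), (0.55, array([ 0.721, -0.007,  0.046]))]
scene hanger_seat [(0.93, array([0.588, 0.192, 0.212]))]
top clamp_grip []
top clamp_mouth []
top clamp_saddle []
top hanger_seat [(0.58, array([0.59 , 0.19 , 0.209]))]
-0.23 67 x [0.5226 0.5296 0.5353] z 0.2456 0.2763
-0.218 86 x [0.5254 0.5344 0.536 ] z 0.2457 0.2767
-0.206 68 x [0.5254 0.5334 0.5357] z 0.2455 0.2774
-0.194 71 x [0.5282 0.533  0.5348] z 0.2462 0.2773
-0.182 112 x [0.5209 0.5338 0.5404] z 0.2465 0.2889
-0.17 126 x [0.5175 0.5408 0.5476] z 0.2462 0.2891
-0.158 20 x [0.545  0.5468 0.5485] z 0.2494 0.2786
-0.146 19 x [0.5339 0.5349 0.5356] z 0.2457 0.2679
-0.134 36 x [0.5335 0.5348 0.5359] z 0.2464 0.2681
-0.122 38 x [0.534  0.535  0.5365] z 0.2461 0.2706
-0.11 18 x [0.5344 0.5352 0.536 ] z 0.2466 0.2734
```

View pics/h.png

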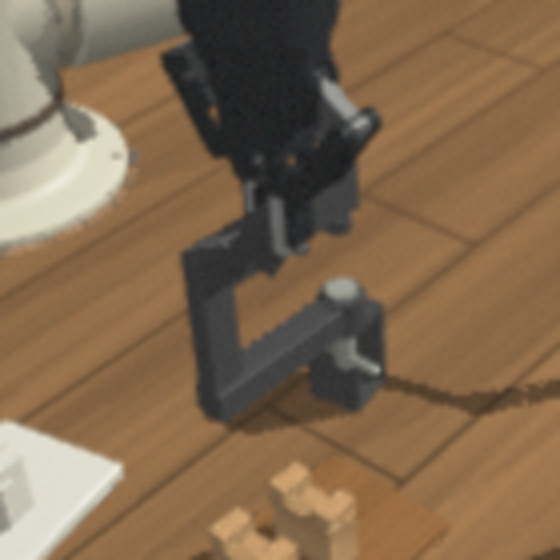

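Lifted and level, with a weight of about 7.1 N, so the arm should sink about 64 mm. I turn 16.1° to square up with the arm and go to a stand-off on the mouth side.

Request:
servo_tool([
  [[0,0,-4],[0,0,0],0],
  [[0,0,-4],[0,0,0],0],
  [[0,0,-4.1],[0,0,0],0],
  [[0,0,-4],[0,0,0],0],
  [[0,0,0],[0.008,0.005,0],0],
  [[0,0,0],[0.015,0.01,0],0],
  [[0,0,0],[0.02,0.0136,0],0],
  [[0,0,0],[0.02,0.0136,0],0],
  [[0,0,0],[0.02,0.0136,0],0],
  [[0,0,0],[0.02,0.0136,0],0],
  [[0,0,0],[0.02,0.0136,0],0],
  [[0,0,0],[0.02,0.0136,0],0],
])

```text
time: 13.5
ee_pos: [0.5865, -0.0018, 0.2244]
tcp_rot: [180.0, -0.0, 104.6]
wrist_force: [0.6, 0.1, -6.4]
opening: 0.009
grasp_force: 58.6
```

Request:
servo_tool([
  [[0,0,0],[0.02,0.0136,0],0],
  [[0,0,0],[0.02,0.0136,0],0],
  [[0,0,0],[0.018,0.013,0.002],0],
  [[0,0,0],[0.014,0.01,0.002],0],
  [[0,0,0],[0.007,0.005,0],0],
  [[0,0,0],[0,0,0],0],
  [[0,0,0],[0,0,0],0],
])

```text
time: 14.2
ee_pos: [0.6194, 0.0865, 0.2204]
tcp_rot: [-180.0, 0.0, 104.7]
wrist_force: [0.4, -0.8, -6.6]
opening: 0.0091
grasp_force: 58.7
```

```bash
python3 look.py pics/i.png; python3 - <<'E'
from h import *
f=np.load("now.npz");e=get_obs()["ee_pos"]
u=np.array([.967,.254,0]);n=np.array([-.254,.967,0])
for c,k in(("scene","d"),("top","d2")):
    P=cloud(c,f[k]);P=P[f[k]>0];Q=np.stack([P@u,P@n,P[:,2]],1)
    a=Q[(abs(Q[:,0]-.6208)<.05)&(abs(Q[:,1]-.037)<.015)&(Q[:,2]>.19)&(Q[:,2]<.235)]
    print(c,"arm n range",np.percentile(a[:,1],[2,50,98]).round(4),"z",np.percentile(a[:,2],[2,50,98]).round(4),len(a))
    g=np.array([e@u,e@n]);j=Q[(abs(Q[:,0]-g[0])<.013)&(abs(Q[:,1]-g[1])<.09)&(abs(Q[:,2]-.26)<.02)]
    for y in np.arange(-.066,.07,.012):
        q=j[abs(j[:,1]-g[1]-y)<.006]
        if len(q):print(c,round(y,3),len(q),"u",(np.percentile(q[:,0],[5,50,95])-g[0]).round(4),"z",q[:,2].min().round(4),q[:,2].max().round(4),"n",(q[:,1].min()-g[1]).round(4),(q[:,1].max()-g[1]).round(4))
    print(c,"tcp u n",g.round(4))
E
```

```text
[0.6194 0.0865 0.2204] [-1.7998e+02  2.0000e-02  1.0467e+02] 0.009116933333047857 58.675750494003296 W [-0.08 -0.57 -6.89] T [-0.037 -0.004  0.011]
scene clamp_grip [(0.74, array([0.617, 0.087, 0.263]))]
scene clamp_mouth [(0.92, array([0.605, 0.129, 0.212]))]
scene clamp_saddle [(0.69, array([0.622, 0.084, 0.236]))]
scene hanger_seat [(0.67, array([0.587, 0.192, 0.211]))]
top clamp_grip [(0.7, array([0.615, 0.085, 0.264]))]
top clamp_mouth [(0.34, array([0.622, 0.087, 0.266]))]
top clamp_saddle [(0.79, array([0.621, 0.086, 0.236])), (0.39, array([ 0.752, -0.292,  0.012]))]
top hanger_seat []
scene arm n range [0.0305 0.0334 0.0398] z [0.2072 0.2141 0.2187] 99
scene -0.066 74 u [-0.0057  0.0005  0.0066] z 0.2406 0.2734 n -0.0647 -0.0602
scene -0.054 33 u [-0.0034  0.006   0.0073] z 0.2408 0.2739 n -0.0598 -0.049
scene -0.042 23 u [-0.0042  0.0038  0.007 ] z 0.2424 0.2742 n -0.0477 -0.0378
scene -0.03 22 u [-0.0023  0.0039  0.005 ] z 0.2446 0.2735 n -0.0358 -0.0244
scene -0.018 39 u [-0.0096  0.0048  0.0094] z 0.2434 0.2796 n -0.023 -0.0121
scene -0.006 67 u [-0.0107  0.0058  0.0125] 
[... 272 characters left out ...]
6212 -0.0733]Traceback (most recent call last):
  File "<stdin>", line 7, in <module>
    return _quantile_unchecked(
        a, q, axis, out, overwrite_input, method, keepdims, weights)
    return _ureduce(a,
                    func=_quantile_ureduce_func,
    ...<5 lines>...
                    overwrite_input=overwrite_input,
                    method=method)
    r = func(a, **kwargs)
    result = _quantile(arr,
                       quantiles=q,
    ...<2 lines>...
                       out=out,
                       weights=wgt)
    slices_having_nans = np.isnan(arr[-1, ...])
                                  ~~~^^^^^^^^^
IndexError: index -1 is out of bounds for axis 0 with size 0
```

View pics/i.png

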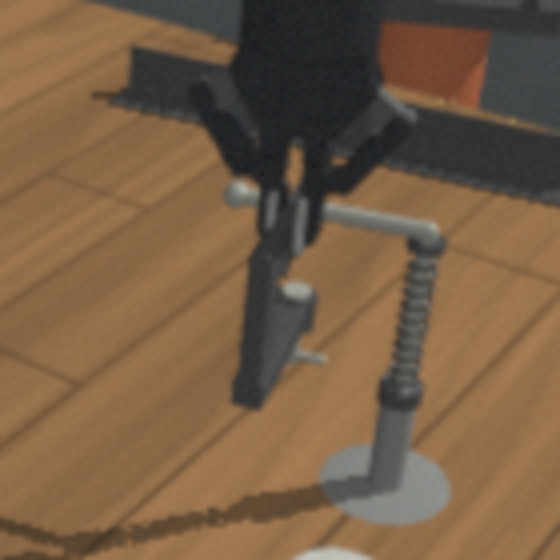

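The clamp is edge-on and square to the arm; the mouth centre is at arm height. It needs about 111 mm of travel along tool x.

Request:
servo_tool([
  [[0,0,0],[0.005,0,0],0],
  [[0,0,0],[0.01,0,0],0],
  [[0,0,0],[0.01,0,0],0],
  [[0,0,0],[0.01,0,0],0],
  [[0,0,0],[0.01,0,0],0],
  [[0,0,0],[0.005,0,0],0],
  [[0,0,0],[0,0,0],0],
])

```text
time: 15.5
ee_pos: [0.6066, 0.1363, 0.2204]
tcp_rot: [180.0, -0.0, 104.8]
wrist_force: [-0.8, -0.9, -7.1]
opening: 0.0092
grasp_force: 58.6
```

Request:
servo_tool([
  [[0,0,0],[0.005,0,0],0],
  [[0,0,0],[0.01,0,0],0],
  [[0,0,0],[0.01,0,0],0],
  [[0,0,0],[0.01,0,0],0],
  [[0,0,0],[0.01,0,0],0],
  [[0,0,0],[0.01,0,0],0],
  [[0,0,0],[0.005,0,0],0],
  [[0,0,0],[0.001,0,0],0],
  [[0,0,0],[0,0,0],0],
  [[0,0,0],[0,0,0],0],
])

```text
time: 16.5
ee_pos: [0.5915, 0.194, 0.2204]
tcp_rot: [180.0, 0.0, 104.7]
wrist_force: [0.7, 0.4, -6.7]
opening: 0.0087
grasp_force: 58.7
```

```bash
python3 look.py pics/j.png; python3 - <<'E'
from h import *
f=np.load("now.npz");e=get_obs()["ee_pos"]
u=np.array([.967,.254,0]);n=np.array([-.254,.967,0])
P=cloud("scene",f["d"]);P=P[f["d"]>0];Q=np.stack([P@u,P@n,P[:,2]],1);g=np.array([e@u,e@n])
a=Q[(abs(Q[:,0]-.6208)<.075)&(abs(Q[:,0]-.6208)>.025)&(abs(Q[:,1]-.037)<.015)&(Q[:,2]>.19)&(Q[:,2]<.235)]
print("arm n",np.percentile(a[:,1],[2,50,98]).round(4),"z",np.percentile(a[:,2],[2,98]).round(4),len(a),"tcp u n",g.round(4))
j=Q[(abs(Q[:,0]-g[0])<.008)&(abs(Q[:,1]-g[1])<.09)&(abs(Q[:,2]-.26)<.015)]
print("spine end",(np.percentile(j[:,1],[0,1])-g[1]).round(4),"mouth end",j[:,1].max()-g[1],"ztop of back",j[j[:,1]<g[1]-.03][:,2].max())
E
```

```text
[0.5915 0.194  0.2204] [1.8000e+02 1.0000e-02 1.0468e+02] 0.008731543860741785 58.650383949279785 W [-0.75 -0.32 -7.42] T [ 0.036  0.009 -0.004]
scene clamp_grip [(0.97, array([0.592, 0.198, 0.261]))]
scene clamp_mouth [(0.67, array([0.576, 0.237, 0.212]))]
scene clamp_saddle [(0.71, array([ 0.751, -0.29 ,  0.012])), (0.7, array([0.592, 0.193, 0.238]))]
scene hanger_seat [(0.55, array([0.594, 0.191, 0.212]))]
top clamp_grip [(0.6, array([0.591, 0.193, 0.262]))]
top clamp_mouth []
top clamp_saddle [(0.78, array([0.593, 0.195, 0.235]))]
top hanger_seat [(0.72, array([0.59 , 0.197, 0.208]))]
arm n [0.0261 0.033  0.0405] z [0.1924 0.2185] 214 tcp u n [0.6212 0.0377]
spine end [-0.0659 -0.065 ] mouth end 0.03687367570801961 ztop of back 0.2734070632666187
```

View pics/j.png

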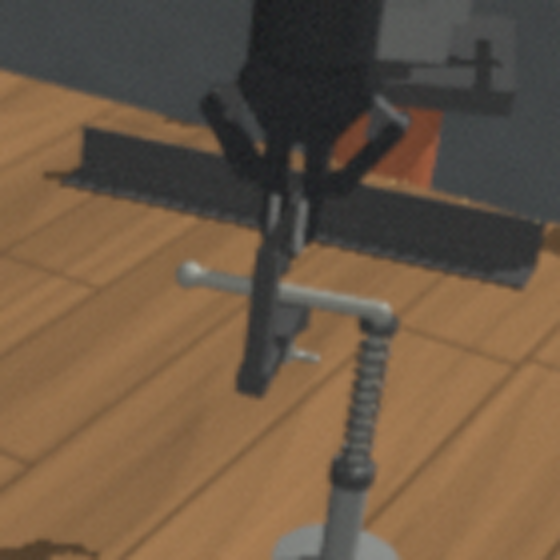

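The arm now runs through the clamp's throat (picture: arm crossing at about (265,285)). I lower slowly, watching the force.

Request:
servo_tool([
  [[0,0,0],[0,0,0.001],0],
  [[0,0,0],[0,0,0.0015],0],
  [[0,0,0],[0,0,0.0015],0],
  [[0,0,0],[0,0,0.0015],0],
  [[0,0,0],[0,0,0.0015],0],
  [[0,0,0],[0,0,0.0015],0],
  [[0,0,0],[0,0,0.0015],0],
  [[0,0,0],[0,0,0.0015],0],
  [[0,0,0],[0,0,0.0015],0],
  [[0,0,0],[0,0,0.001],0],
  [[0,0,0],[0,0,0.001],0],
  [[0,0,0],[0,0,0],0],
])

```text
time: 18.3
ee_pos: [0.5914, 0.1943, 0.2052]
tcp_rot: [-180.0, -0.0, 104.7]
wrist_force: [-0.8, 0.9, -6.8]
opening: 0.0086
grasp_force: 58.6
```

Request:
servo_tool([
  [[0,0,0],[0,0,0.0005],0],
  [[0,0,0],[0,0,0.0005],0],
  [[0,0,0],[0,0,0.0005],0],
  [[0,0,0],[0,0,0.0005],0],
  [[0,0,0],[0,0,0.0005],0],
  [[0,0,0],[0,0,0.0005],0],
  [[0,0,0],[0,0,0.0005],0],
  [[0,0,0],[0,0,0.0005],0],
  [[0,0,0],[0,0,0.0005],0],
  [[0,0,0],[0,0,0.0005],0],
  [[0,0,0],[0,0,0.0005],0],
  [[0,0,0],[0,0,0.0005],0],
])

```text
time: 19.5
ee_pos: [0.5914, 0.1943, 0.1993]
tcp_rot: [-180.0, 0.0, 104.7]
wrist_force: [-0.3, 0.7, -6.8]
opening: 0.0089
grasp_force: 58.6
```

Request:
servo_tool([
  [[0,0,0],[0,0,0.0007],0],
  [[0,0,0],[0,0,0.0007],0],
  [[0,0,0],[0,0,0.0007],0],
  [[0,0,0],[0,0,0.0007],0],
  [[0,0,0],[0,0,0.0007],0],
  [[0,0,0],[0,0,0.0007],0],
  [[0,0,0],[0,0,0.0007],0],
  [[0,0,0],[0,0,0.0007],0],
  [[0,0,0],[0,0,0.0007],0],
  [[0,0,0],[0,0,0.0007],0],
  [[0,0,0],[0,0,0.0007],0],
  [[0,0,0],[0,0,0.0007],0],
])

```text
time: 20.7
ee_pos: [0.5914, 0.1943, 0.191]
tcp_rot: [180.0, 0.0, 104.7]
wrist_force: [0.8, 0.4, -6.0]
opening: 0.009
grasp_force: 58.7
```

Request:
servo_tool([
  [[0,0,0],[0,0,0.0007],0],
  [[0,0,0],[0,0,0.0007],0],
  [[0,0,0],[0,0,0.0007],0],
  [[0,0,0],[0,0,0.0007],0],
  [[0,0,0],[0,0,0.0007],0],
  [[0,0,0],[0,0,0.0007],0],
  [[0,0,0],[0,0,0.0007],0],
  [[0,0,0],[0,0,0.0007],0],
  [[0,0,0],[0,0,0.0007],0],
  [[0,0,0],[0,0,0.0007],0],
  [[0,0,0],[0,0,0],0],
  [[0,0,0],[0,0,0],0],
])

```text
time: 21.9
ee_pos: [0.5914, 0.1944, 0.184]
tcp_rot: [180.0, -0.0, 104.7]
wrist_force: [-0.4, -0.7, -6.0]
opening: 0.0087
grasp_force: 58.9
```

```bash
cat > w.py <<'E'
from h import *
W=[];T=[]
for i in range(6):
    im,d=camera("scene");o=get_obs();W.append(o["wrist_force"]);T.append(o["torque"])
e=o["ee_pos"];print(o["time"],e.round(4),"W",np.mean(W,0).round(2),"+-",np.std(W,0).round(2),"T",np.mean(T,0).round(3))
u=np.array([.967,.254,0]);n=np.array([-.254,.967,0])
P=cloud("scene",d);P=P[d>0];Q=np.stack([P@u,P@n,P[:,2]],1);g=np.array([e@u,e@n])
for k,sel in(("free",(Q[:,0]>.565)&(Q[:,0]<.60)),("rod",(Q[:,0]>.642)&(Q[:,0]<.675))):
    a=Q[sel&(abs(Q[:,1]-.037)<.014)&(Q[:,2]>.09)&(Q[:,2]<.225)]
    a=a[a[:,2]>np.percentile(a[:,2],97)-.012];print(k,"arm top z",np.percentile(a[:,2],[50,97]).round(4),"n",np.percentile(a[:,1],[3,97]).round(4),len(a))
j=Q[(abs(Q[:,0]-g[0])<.008)&(abs(Q[:,1]-g[1])<.09)&(abs(Q[:,2]-e[2]-.04)<.015)]
print("spine end",(j[:,1].min()-g[1]).round(4),"ztop-tcp",(j[j[:,1]<g[1]-.03][:,2].max()-e[2]).round(4))
E
python3 w.py
```

```text
22.2 [0.5914 0.1943 0.184 ] W [-0.3  -0.09 -4.9 ] +- [0.49 0.26 0.29] T [ 0.012  0.03  -0.002]
free arm top z [0.1987 0.2025] n [0.0297 0.0394] 58
rod arm top z [0.1996 0.2028] n [0.0296 0.0392] 55
spine end -0.0647 ztop-tcp 0.0535
```

Seated and loading; about 2 N has been taken so far. Continuing slowly.

Request:
servo_tool([
  [[0,0,0],[0,0,0.0005],0],
  [[0,0,0],[0,0,0.001],0],
  [[0,0,0],[0,0,0.001],0],
  [[0,0,0],[0,0,0.001],0],
  [[0,0,0],[0,0,0.001],0],
  [[0,0,0],[0,0,0.001],0],
  [[0,0,0],[0,0,0.001],0],
  [[0,0,0],[0,0,0.001],0],
  [[0,0,0],[0,0,0.001],0],
  [[0,0,0],[0,0,0.001],0],
  [[0,0,0],[0,0,0.001],0],
  [[0,0,0],[0,0,0.001],0],
])

```text
time: 23.4
ee_pos: [0.5914, 0.1943, 0.1725]
tcp_rot: [180.0, -0.0, 104.7]
wrist_force: [0.1, 0.3, -4.4]
opening: 0.0091
grasp_force: 59.1
```

Request:
servo_tool([
  [[0,0,0],[0,0,0.001],0],
  [[0,0,0],[0,0,0.001],0],
  [[0,0,0],[0,0,0.001],0],
  [[0,0,0],[0,0,0.001],0],
  [[0,0,0],[0,0,0.001],0],
  [[0,0,0],[0,0,0.001],0],
  [[0,0,0],[0,0,0.001],0],
  [[0,0,0],[0,0,0.001],0],
  [[0,0,0],[0,0,0.001],0],
  [[0,0,0],[0,0,0.001],0],
  [[0,0,0],[0,0,0.001],0],
  [[0,0,0],[0,0,0.001],0],
])

```text
time: 24.6
ee_pos: [0.5914, 0.1944, 0.1605]
tcp_rot: [180.0, -0.0, 104.7]
wrist_force: [0.3, -0.2, -2.4]
opening: 0.0089
grasp_force: 59.3
```

Request:
servo_tool([
  [[0,0,0],[0,0,0.001],0],
  [[0,0,0],[0,0,0.001],0],
  [[0,0,0],[0,0,0.001],0],
  [[0,0,0],[0,0,0.001],0],
  [[0,0,0],[0,0,0.001],0],
  [[0,0,0],[0,0,0.001],0],
  [[0,0,0],[0,0,0.001],0],
  [[0,0,0],[0,0,0.001],0],
  [[0,0,0],[0,0,0.001],0],
  [[0,0,0],[0,0,0.0005],0],
  [[0,0,0],[0,0,0],0],
  [[0,0,0],[0,0,0],0],
])

```text
time: 25.8
ee_pos: [0.5914, 0.1943, 0.151]
tcp_rot: [180.0, -0.0, 104.7]
wrist_force: [0.2, 0.5, -1.5]
opening: 0.0092
grasp_force: 59.4
```

```bash
python3 w.py
```

```text
26.1 [0.5914 0.1943 0.151 ] W [ 0.03  0.14 -1.62] +- [0.43 0.55 0.38] T [ 0.015  0.035 -0.011]
free arm top z [0.2224 0.2234] n [0.0246 0.0326] 5
rod arm top z [0.2227 0.2247] n [0.0253 0.0327] 8
spine end -0.0642 ztop-tcp 0.0538
```

Request:
servo_tool([
  [[0,0,0],[0,0,0.0005],0],
  [[0,0,0],[0,0,0.001],0],
  [[0,0,0],[0,0,0.0015],0],
  [[0,0,0],[0,0,0.0015],0],
  [[0,0,0],[0,0,0.0015],0],
  [[0,0,0],[0,0,0.0015],0],
  [[0,0,0],[0,0,0.0015],0],
  [[0,0,0],[0,0,0.001],0],
  [[0,0,0],[0,0,0.001],0],
  [[0,0,0],[0,0,0.0005],0],
  [[0,0,0],[0,0,0],0],
  [[0,0,0],[0,0,0],0],
])

```text
time: 27.3
ee_pos: [0.5914, 0.1943, 0.1396]
tcp_rot: [180.0, -0.0, 104.7]
wrist_force: [0.3, -0.4, -1.1]
opening: 0.0093
grasp_force: 59.6
```

```bash
cat > w2.py <<'E'
from h import *
W=[];T=[]
for i in range(24):
    camera("scene");o=get_obs();W.append(o["wrist_force"]);T.append(o["torque"])
W=np.array(W);print(o["time"],o["ee_pos"].round(4),"W",W.mean(0).round(2),"se",(W.std(0)/24**.5).round(2),"T",np.mean(T,0).round(3),len(np.unique(W[:,2])))
E
python3 w2.py
```

```text
28.5 [0.5914 0.1943 0.1395] W [-0.35  0.25 -0.47] se [0.09 0.1  0.07] T [ 0.039  0.036 -0.007] 24
```

Request:
servo_tool([
  [[0,0,0],[0,0,0.0005],0],
  [[0,0,0],[0,0,0.001],0],
  [[0,0,0],[0,0,0.001],0],
  [[0,0,0],[0,0,0.001],0],
  [[0,0,0],[0,0,0.0005],0],
  [[0,0,0],[0,0,0],0],
  [[0,0,0],[0,0,0],0],
])

```text
time: 29.2
ee_pos: [0.5914, 0.1943, 0.1355]
tcp_rot: [180.0, 0.0, 104.7]
wrist_force: [-0.3, 0.7, -0.1]
opening: 0.009
grasp_force: 59.7
```

```bash
python3 w2.py; python3 w.py
```

```text
30.4 [0.5914 0.1943 0.1355] W [-0.25  0.4  -0.09] se [0.09 0.09 0.07] T [ 0.075 -0.003 -0.01 ] 24
30.7 [0.5914 0.1943 0.1355] W [0.26 0.63 0.08] +- [0.29 0.32 0.34] T [ 0.087 -0.004  0.003]
free arm top z [0.2179 0.2243] n [0.0239 0.0478] 49
rod arm top z [0.2177 0.224 ] n [0.0236 0.0471] 42
spine end -0.0639 ztop-tcp 0.0539
```

Balanced to about 0.1 N. I ease the grip, open gently and check.

Request:
servo_tool([
  [[0,0,0],[0,0,0],0],
  [[0,0,0],[0,0,0],0],
  [[0,0,0],[0,0,0],0],
  [[0,0,0],[0,0,0],0],
], force=20)

```text
time: 31.1
ee_pos: [0.5914, 0.1943, 0.1355]
tcp_rot: [180.0, -0.0, 104.7]
wrist_force: [0.2, -0.1, -0.4]
opening: 0.0092
grasp_force: 59.7
```

Request:
servo_tool([
  [[0,0,0],[0,0,0],11],
  [[0,0,0],[0,0,0],12],
  [[0,0,0],[0,0,0],13],
  [[0,0,0],[0,0,0],15],
  [[0,0,0],[0,0,0],17],
  [[0,0,0],[0,0,0],20],
  [[0,0,0],[0,0,0],24],
  [[0,0,0],[0,0,0],28],
  [[0,0,0],[0,0,0],32],
  [[0,0,0],[0,0,0],36],
  [[0,0,0],[0,0,0],40],
  [[0,0,0],[0,0,0],40],
])

```text
time: 32.3
ee_pos: [0.5914, 0.1943, 0.1355]
tcp_rot: [-180.0, 0.0, 104.7]
wrist_force: [0.0, -0.2, -0.3]
opening: 0.0339
grasp_force: 0.0
```

```bash
python3 look.py
```

```text
[0.5914 0.1943 0.1355] [-180.      0.    104.69] 0.033922826709754626 0.0 W [ 0.23 -0.19  0.1 ] T [-0.01  -0.018 -0.015]
scene clamp_grip [(0.59, array([0.588, 0.197, 0.175]))]
scene clamp_mouth [(0.69, array([0.578, 0.235, 0.125]))]
scene clamp_saddle [(0.96, array([0.593, 0.194, 0.152]))]
scene hanger_seat [(0.59, array([0.589, 0.191, 0.151])), (0.39, array([ 0.749, -0.29 ,  0.011]))]
top clamp_grip [(0.72, array([0.59 , 0.196, 0.178]))]
top clamp_mouth [(0.8, array([0.589, 0.234, 0.13 ]))]
top clamp_saddle [(0.94, array([0.591, 0.194, 0.149]))]
top hanger_seat [(0.65, array([ 0.435, -0.023,  0.034])), (0.61, array([0.588, 0.192, 0.143]))]
```

The clamp is released and hangs in place. I withdraw straight up, slowly.

Request:
servo_tool([
  [[0,0,0],[0,0,-0.003],40],
  [[0,0,0],[0,0,-0.006],40],
  [[0,0,0],[0,0,-0.01],40],
  [[0,0,0],[0,0,-0.01],40],
  [[0,0,0],[0,0,-0.01],40],
  [[0,0,0],[0,0,-0.015],40],
  [[0,0,0],[0,0,-0.02],40],
  [[0,0,0],[0,0,-0.02],40],
  [[0,0,0],[0,0,-0.02],40],
  [[0,0,0],[0,0,-0.02],40],
  [[0,0,0],[0,0,0],40],
  [[0,0,0],[0,0,0],40],
])

```text
time: 34.1
ee_pos: [0.5917, 0.1944, 0.2698]
tcp_rot: [179.9, -0.0, 104.7]
wrist_force: [-0.6, 0.0, -0.1]
opening: 0.0343
grasp_force: 0.0
```

```bash
for i in 1 2 3; do python3 look.py; done; python3 - <<'E'
from h import *
for k in range(2):
    im,d=camera("scene");P=cloud("scene",d);P=P[d>0]
    u=np.array([.967,.254,0]);n=np.array([-.254,.967,0]);Q=np.stack([P@u-.6212,P@n-.0377,P[:,2]],1)
    j=Q[(abs(Q[:,0])<.009)&(abs(Q[:,1])<.08)&(Q[:,2]>.15)&(Q[:,2]<.21)]
    for y in(-.06,-.045,-.03,-.015,0,.015,.03):
        q=j[abs(j[:,1]-y)<.006]
        if len(q):print(y,len(q),"ztop",q[:,2].max().round(4),"u",np.median(q[:,0]).round(4))
    camera("top");[camera("scene") for _ in range(6)]
E
```

```text
[0.5917 0.1944 0.2698] [179.95  -0.   104.7 ] 0.03432900645436941 0.0 W [-0.29 -0.18  0.27] T [-0.007  0.005 -0.008]
scene clamp_grip [(0.97, array([0.59, 0.2 , 0.18]))]
scene clamp_mouth [(0.7, array([0.578, 0.234, 0.123]))]
scene clamp_saddle [(0.94, array([0.593, 0.193, 0.153]))]
scene hanger_seat [(0.77, array([0.592, 0.193, 0.147]))]
top clamp_grip [(0.57, array([0.59 , 0.195, 0.178])), (0.26, array([0.586, 0.233, 0.128]))]
top clamp_mouth [(0.61, array([0.589, 0.232, 0.127]))]
top clamp_saddle [(0.74, array([0.593, 0.195, 0.147]))]
top hanger_seat [(0.51, array([0.589, 0.196, 0.149]))]
[0.5914 0.1943 0.2694] [-179.99    0.    104.7 ] 0.034295920196849225 0.0 W [ 0.15 -0.8  -0.  ] T [-0.039  0.023 -0.015]
scene clamp_grip [(0.55, array([0.592, 0.198, 0.178]))]
scene clamp_mouth [(0.65, array([0.577, 0.236, 0.125]))]
scene clamp_saddle [(0.61, array([0.592, 0.196, 0.154]))]
scene hanger_seat [(0.62, array([0.588, 0.19 , 0.15 ])), (0.26, array([0.588, 0.198, 0.179]))]
top clamp_grip [(0.88, array([0.59 , 0.192, 0.179]))]
top clamp_mouth [(0.9, array([0.588, 0.236, 0.131])), (0.72,
[... 454 characters left out ...]
194, 0.153]))]
scene hanger_seat [(0.75, array([0.588, 0.192, 0.148]))]
top clamp_grip [(0.73, array([0.589, 0.192, 0.178]))]
top clamp_mouth [(0.63, array([0.591, 0.235, 0.13 ]))]
top clamp_saddle [(0.87, array([0.593, 0.195, 0.149]))]
top hanger_seat [(0.6, array([0.59 , 0.191, 0.145]))]
-0.06 83 ztop 0.1934 u 0.001
-0.045 21 ztop 0.1923 u 0.0055
-0.03 13 ztop 0.1898 u 0.0039
-0.015 16 ztop 0.189 u 0.0052
0 18 ztop 0.1886 u 0.0055
0.015 13 ztop 0.1875 u 0.0053
0.03 16 ztop 0.1863 u 0.0054
-0.06 80 ztop 0.1921 u 0.0009
-0.045 19 ztop 0.191 u 0.0071
-0.03 13 ztop 0.1913 u 0.0026
-0.015 16 ztop 0.1894 u 0.0052
0 19 ztop 0.1876 u 0.0053
0.015 12 ztop 0.1882 u 0.0049
0.03 17 ztop 0.187 u 0.0051
```

```bash
python3 -c "
from workcell import *
print(job_done())"
```

```text
the job is handed in; nothing more can be done
None
```

The G-clamp hangs by its V-notch at the hanger seat, still and within about 0.07 rad of level; I let go with the spring carrying its full weight (about 7 N) and handed the job in at about 37 s, and the verdict was not shown.

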